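Close and shelve a coffee canister in a packed display rack

ROBOT

A 6-joint arm with a two-finger parallel gripper is mounted at the origin on the work surface. World frame = base frame: x ahead of the robot, y to its left, z up, the work surface at z = 0. Lengths are in m, angles in degrees, forces in N, time in s.
With the tool pointing down it reaches from about 0.35 to 0.975 m from the base axis. Payload 17.4 kg.
Tool frame: the origin (TCP) lies midway between the tips of the shut fingers; the grasp point (between the pads) lies 19 mm behind it (ctrl.pinch_z is the distance from the TCP to the grasp point, in m); z points along the fingers, y is the direction in which the jaws open and shut (so a half turn about z gives the same grasp; the last joint's range is limited). The gripper opens to 85 mm and grips with 20 to 120 N. Pads are 22 mm wide; open, the fingers measure 114 mm over their backs; the gripper's body (76 mm by 85 mm) begins 54 mm behind the grasp point. The pads swing forward as they close: fully open they stand 13 mm farther back than shut.
Start: joints at [-76.708, 6.646, 82.598, -0, 90.757, -2.166], TCP at [0.18, -0.651, 0.231] pointing down, gripper open.
Joint ranges: [-162.19, 162.19], [-47.58, 125.68], [4.15, 143.07], [-65.23, 245.23], [0.69, 171.88], [-170.13, 170.13]. Speed limits (degrees/s): [108.29, 108.29, 127.2, 180, 180, 180].

INTERFACE

Orientations are given as a 3x3 rotation matrix whose columns are the frame's x, y, z axes.
In Python, from bench import status, read_camera, get_calibration, order, ctrl gives the robot as it stands.
- The arm moves only by the shell command python3 -m jog 'ROWS' [FORCE]. ROWS is JSON, a list of rows, each a list of 7 numbers: the opening, from -1 (shut) to 1 (fully open), then the shift along the tool's x, y, z in mm, then the turn, a rotation vector about the tool's x, y, z in rad. A call has 1 to 5 rows; each row is the pose to reach, as a shift and turn from the pose commanded when the call began, along the tool's axes at that moment; what a row does not reach only later rows make up. A row lasts 1/10 s, in which the tool goes at most 50 mm and 8.59 degrees, less where a joint would pass 70% of its speed; a pose out of reach is approached as far as the arm can. A call with a gripper value outside its range is refused whole. The fingers move at their own pace and stop on an object; FORCE is the grip in N (left out, the last holds). Time passes only in rows, so rows that repeat a pose let the fingers close. It gives the time, the measured TCP pose, the force and the opening at its end, in the units of the state.
- status.sense(): the state, without advancing time (a new reading comes with each control period).
- read_camera(name): name is "side" or "top" or "wrist"; returns the picture (400x640x3 uint8, red, green, blue); there is no depth.
- get_calibration(name): a dict with "fx", "fy", "cx", "cy" (pixels), "k1" (the pictures are not rectified: a ray, as slopes to the right and down, at radius r is drawn at 1 + k1 r^2 times it, then the intrinsics apply), "xyz" and "orientation" of the camera in the world. Camera axes: x right, y up, looking along -z (the intrinsics and any distortion apply to the point x, -y, -z); pixel columns grow to the right and rows downward; lengths in m; the calibration is good to about 2 mm. A picture is of the moment at which its call begins: read the wrist's pose just before it. get_calibration takes no time and is no camera call; for the wrist camera it gives the pose at the moment of the call.
- order.finish_job(): hands the job in, once; it reports no verdict.
The state is a dict: "time_s": time; "joints": joint angles; "qd": joint speeds; "tau": joint torques, N m; "tcp_pos": TCP position; "eef_rot": TCP orientation; "ft_force": force on the tool from outside, world axes, zero at the start; "moment": the same for the moment, N m; "finger_gap": finger opening in m.
Only numpy, scipy, OpenCV 4.12 (cv2) and the standard library are available. Lean on these libraries where they do the work, as an engineer would, in place of code of your own. Each camera call takes 0.05 s, during which the arm holds its last target. There are 200 camera calls.

TASK

The wide canister's screw cap is loose: where it stands on the counter, turn the cap clockwise until it is tight, with its grip bar lined up with the canister's long side. Then push the canister foot first into the gap in the leaning display rack, nudging the narrow tins apart without tipping them over or lifting them out, until it stands fully home on the rack's floor, square in the row, and let go. Leave the jug, the cup and the tamper where they are.

Things in the scene. Friction and masses are not known exactly. Their poses are not given: they have to be found in the camera images.
- canister: Wide aluminium canister, paper band, loose, about 0.35 to 0.65 kg, upright on the counter at first. Origin: centre of underside; x along its long side, z up. Same after a half turn about z. Body 70 mm (x) by 56 mm (y), 110 mm tall; its lowest 36 mm taper in y only, to a foot 32 mm wide (y).
- bar (a point): Middle of the black screw cap's grip bar, on the canister's axis 138 mm above its underside. Bar: 50 mm long (x of this point, turns with the cap), 16 mm thick, upright from 122 to 154 mm above the underside, on a disc 52 mm across (110 to 122 mm). Strong enough to carry the canister by.
- cap (a joint): Turn of the canister's cap, rad. 0 = tight, at a hard stop, bar along the canister's x (its long side); positive = loosened: bar turned that far anticlockwise seen from above. Starts at 0.55 to 1.2. Stays where left; turning takes about 0.035 N m, far less than spinning the standing canister. The cap cannot come off.
- cradle: Trough of the white display rack, fixed. Origin: middle of the edge where floor meets robot-side wall. z runs up the standing tins, 0.52 rad off vertical towards the robot; x up the floor away from the robot; y along the row, level. Floor: z = 0, x 0 to 80 mm. Robot-side wall: x = 0, 60 mm high, then flared outwards to 80 mm. Far lip 14 mm high.
- row (a point): Middle of the row's centre line on the trough's floor, 36 mm up it from the robot-side wall; axes as the trough's. The end walls' inner faces are 108 mm either side of it along y and 85 mm high. Tins and canister rest on the floor against the robot-side wall, centred on this line. Nothing is above the rack.
- place (a point): Middle of the empty place in the row, on the floor; a blank card holder on the far lip marks it. One of five places 42 mm apart, maybe beside an end wall. The gap there is 42 to 54 mm, less than the canister; the tins have 1 to 11 mm between them elsewhere. Once the canister is in, about 16 mm are free in the whole row.
- tin1: A narrow aluminium tin of the row, loose, about 0.2 to 0.3 kg: 70 mm deep (x), 36 mm thick (y), 110 mm tall, with a flat black lid 29 mm across and 10 mm high on top. Origin: centre of its underside; axes as the rack trough's, z up the tin.
- tin2: A narrow aluminium tin of the row, loose, about 0.2 to 0.3 kg: 70 mm deep (x), 36 mm thick (y), 110 mm tall, with a flat black lid 29 mm across and 10 mm high on top. Origin: centre of its underside; axes as the rack trough's, z up the tin. Alike to tin1; which place each has varies.
- tin3: A narrow aluminium tin of the row, loose, about 0.2 to 0.3 kg: 70 mm deep (x), 36 mm thick (y), 110 mm tall, with a flat black lid 29 mm across and 10 mm high on top. Origin: centre of its underside; axes as the rack trough's, z up the tin. Alike to tin1; which place each has varies.
- tin4: A narrow aluminium tin of the row, loose, about 0.2 to 0.3 kg: 70 mm deep (x), 36 mm thick (y), 110 mm tall, with a flat black lid 29 mm across and 10 mm high on top. Origin: centre of its underside; axes as the rack trough's, z up the tin. Alike to tin1; which place each has varies.
- jug: A steel milk jug with a handle at its +y side, 72 mm across, 95 mm tall, standing on the counter, to be left alone. Origin: centre of its underside, z up.
- cup: A white cup, 72 mm across, 70 mm tall, standing on the counter, to be left alone. Origin: centre of its underside, z up.
- tamper: A steel tamper, 58 mm across, 87 mm tall, standing on the counter, to be left alone. Origin: centre of its underside, z up.
There are look-alikes about, which are no part of the job. What is shaped like the tin3 but orange, pink or turquoise is not meant.

How it is judged:
By the outcome, as a careful person would: the job done as asked, in the order asked, and still so for the second after the job is handed in, with the robot touching nothing.
It also fails if it takes over 45 s, if anything falls off the work surface, if the arm or the gripper's body presses on something with over 40 N, if the wrist force passes 120 N, or if a joint passes its speed limit or range.

## Working session

There is one attempt and no reset: what is moved stays moved. The work goes in short steps, Python scripts to look and compute and a shell command to move; the robot and the scene stay as the last step left them, time stands still between calls to the robot, and variables do not carry over. Pictures are saved under pics/ and viewed, about 8 in all and at most 12, crops included, and the job is handed in when it is done.

```bash
ls; mkdir -p pics; python3 - <<'E'
from bench import status, read_camera, get_calibration, order, ctrl
import cv2
for n in("side","top"):
    im=read_camera(n); cv2.imwrite(f"pics/{n}0.png",im[...,::-1]); c=get_calibration(n); print(n,c)
print(ctrl.pinch_z); print(status.sense())
E
```

```text
pics
side {'fx': 375.7347472154082, 'fy': 375.7347472154082, 'cx': 328.5042334082564, 'cy': 194.26913315380767, 'k1': -0.010500585394189394, 'xyz': array([0.60010039, 0.81573193, 0.83390735]), 'orientation': array([[-0.99764453,  0.06037166, -0.03256756],
       [-0.0653855 , -0.6933981 ,  0.71758192],
       [ 0.02073932,  0.71802113,  0.69571225]])}
top {'fx': 503.4123144786749, 'fy': 503.4123144786749, 'cx': 313.65240727226177, 'cy': 201.93393636354335, 'k1': 0.04116631798053799, 'xyz': array([0.46868701, 0.04881072, 1.29807145]), 'orientation': array([[-0.02718988,  0.98903107, -0.14518352],
       [-0.99962801, -0.02721129,  0.00183871],
       [-0.00213209,  0.14517951,  0.98940303]])}
0.0187
{'time_s': 0.1, 'joints': array([-7.67076003e+01,  6.67220026e+00,  8.26319526e+01,  1.25246179e-03,
        9.07562876e+01, -2.16573576e+00]), 'qd': array([-0.072114  , -0.07209297, -0.06341657, -0.01586905,  0.01346502,
        0.06396085]), 'tau': array([ 1.86768099e-03, -7.33668280e+01, -6.33787322e+01,  4.76473781e-05,
        5.25446056e-03,  1.86753942e-05]), 'tcp_pos': array([ 0.17986981, -0.65041856,  0.23062593]), 'eef_rot': array([[ 9.63825393e-01,  2.66534355e-01, -2.21267791e-04],
       [ 2.66534439e-01, -9.63824843e-01,  1.03164973e-03],
       [ 6.17067003e-05, -1.05330569e-03, -9.99999443e-01]]), 'ft_force': array([-0.54373584,  0.05939625,  0.49388188]), 'moment': array([0.02104373, 0.04460472, 0.00634486]), 'finger_gap': 0.0856396037000238}
```

View pics/side0.png

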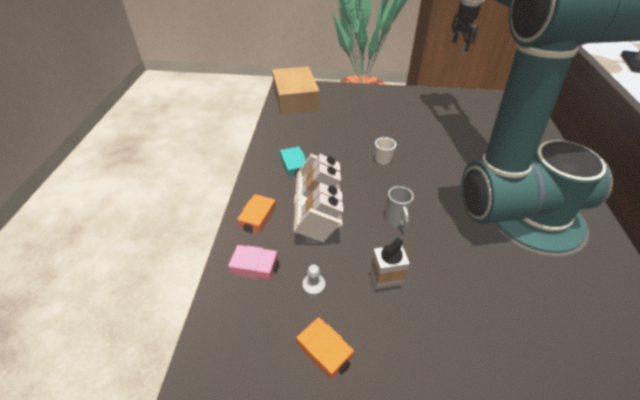

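View pics/top0.png

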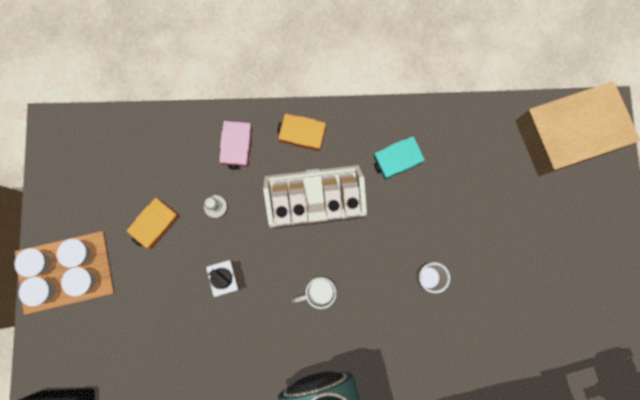

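Top view: the canister is at (221,278), the only white box with a black bar cap. The rack is at (315,195) with its gap at about (314,190). The look-alikes are orange at (152,223) and (302,131), pink at (235,143) and turquoise at (400,157), all lying flat.

```bash
cat > h.py <<'E'
import numpy as np, cv2
from bench import status, read_camera, get_calibration, order, ctrl
from scipy.spatial.transform import Rotation as R
def proj(c,P):
    P=np.atleast_2d(P); p=(P-c["xyz"])@c["orientation"]; x=p[:,0]/-p[:,2]; y=-p[:,1]/-p[:,2]
    s=1+c["k1"]*(x*x+y*y); return np.c_[c["fx"]*x*s+c["cx"],c["fy"]*y*s+c["cy"]]
def ray(c,u,v):
    xd,yd=(u-c["cx"])/c["fx"],(v-c["cy"])/c["fy"]; x,y=xd,yd
    for _ in range(10):
        s=1+c["k1"]*(x*x+y*y); x,y=xd/s,yd/s
    d=c["orientation"]@np.array([x,-y,-1]); return c["xyz"],d
def back(c,u,v,z):
    o,d=ray(c,u,v); return o+d*(z-o[2])/d[2]
def rel(Rt,pt):
    "rel from current pose to target: mm along tool axes, rotvec"
    s=status.sense(); A=s["eef_rot"]; return np.round(A.T@(pt-s["tcp_pos"])*1000,1), np.round(R.from_matrix(A.T@Rt).as_rotvec(),4)
E
python3 - <<'E'
from h import *
t=get_calibration("top"); s=get_calibration("side")
print("can", back(t,221,278,.154), back(s,394,243,.154)); print("rack gap floor",back(t,314,180,.05))
print("jug",back(t,320,291,.095),"cup",back(t,434,278,.07),"tamper",back(t,211,204,.087))
im=cv2.imread("pics/top0.png"); 
a=cv2.resize(im[155:235,255:375],None,fx=5,fy=5,interpolation=cv2.INTER_CUBIC)
b=cv2.resize(im[255:305,195:250],None,fx=4,fy=4,interpolation=cv2.INTER_CUBIC)
o=np.zeros((400,820,3),np.uint8); o[:,:600]=a; o[:200,600:820]=b; cv2.imwrite("pics/c1.png",o[:,:800])
print(get_calibration("wrist"))
E
```

```text
can [0.46990828 0.25910718 0.154     ] [0.47087001 0.26245662 0.154     ]
rack gap floor [0.70768541 0.0440951  0.05      ]
jug [0.43322936 0.03741062 0.095     ] cup [ 0.4562438  -0.23756315  0.07      ] tamper [0.64818359 0.29573689 0.087     ]
{'fx': 294.0482863138105, 'fy': 294.0482863138105, 'cx': 319.86552280483613, 'cy': 199.27811339809327, 'k1': 0.0038603560451575827, 'xyz': array([ 0.24632233, -0.63394993,  0.37407589]), 'orientation': array([[ 0.26787417,  0.92841992,  0.2574488 ],
       [-0.96345195,  0.25867182,  0.06963645],
       [-0.00194288, -0.26669336,  0.96377948]])}
```

View pics/c1.png

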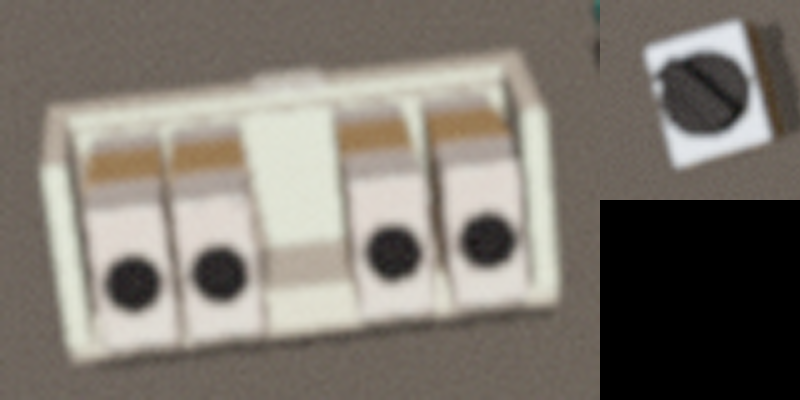

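```bash
python3 -m jog '[[1,556,-624,-150,0,0,0.27],[1,556,-624,-150,0,0,0.27],[1,556,-624,-150,0,0,0.27],[1,556,-624,-150,0,0,0.27],[1,556,-624,-150,0,0,0.27]]'
```

```text
time_s: 0.6
tcp_pos: [0.2891, -0.428, 0.2755]
eef_rot: [[1.0, -0.001, -0.0], [-0.001, -1.0, 0.0], [-0.0, -0.0, -1.0]]
ft_force: [0.9, -0.5, 0.2]
finger_gap: 0.0858
```

```bash
python3 -m jog '[[1,261,-528,-105,0,0,0],[1,261,-528,-105,0,0,0],[1,261,-528,-105,0,0,0],[1,261,-528,-105,0,0,0],[1,261,-528,-105,0,0,0]]'; python3 -m jog '[[1,150,-310,-50,0,0,0],[1,150,-310,-50,0,0,0],[1,150,-310,-50,0,0,0],[1,150,-310,-50,0,0,0],[1,150,-310,-50,0,0,0]]'
```

```text
time_s: 1.1
tcp_pos: [0.398, -0.2073, 0.3197]
eef_rot: [[1.0, -0.001, 0.0], [-0.001, -1.0, -0.0], [0.0, 0.0, -1.0]]
ft_force: [1.4, -0.4, -0.2]
finger_gap: 0.0853
time_s: 1.6
tcp_pos: [0.506, 0.0156, 0.3555]
eef_rot: [[1.0, 0.0, 0.0], [0.0, -1.0, -0.0], [0.0, 0.0, -1.0]]
ft_force: [0.3, -1.0, 0.3]
finger_gap: 0.0857
```

```bash
python3 - <<'E'
from h import *
import pickle
s=status.sense(); print(s["time_s"],s["tcp_pos"],s["qd"].round(1))
c=get_calibration("wrist"); im=read_camera("wrist"); cv2.imwrite("pics/w1.png",im[...,::-1]); pickle.dump(c,open("w1.pkl","wb"))
E
```

```text
1.6 [0.50595633 0.01562218 0.35550266] [ 52.7  27.8 -28.7   0.1   0.8  52.4]
```

View pics/w1.png

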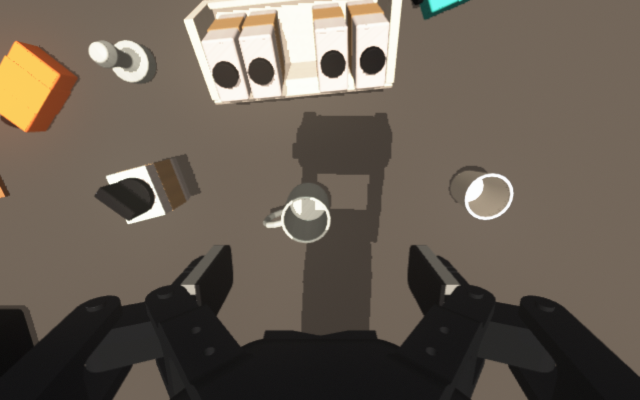

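The wrist view is sharp. Canister at (140,195), rack with lids at (226,75), (262,71), (333,64) and (372,60), jug at (305,215), tamper at (125,62), cup at (485,195). Next I fit the rack from the lids in all three cameras.

```bash
cat > fit.py <<'E'
from h import *
import pickle
from scipy.optimize import least_squares
w=pickle.load(open("w1.pkl","rb")); t=get_calibration("top"); s=get_calibration("side")
def cen(f,pts,r,th):
    im=cv2.imread(f,0).astype(float); out=[]
    for u,v in pts:
        for _ in range(4):
            y0,x0=int(round(v))-r,int(round(u))-r; p=im[y0:y0+2*r+1,x0:x0+2*r+1]
            wt=np.clip(th-p,0,None); yy,xx=np.mgrid[y0:y0+p.shape[0],x0:x0+p.shape[1]]; u,v=(wt*xx).sum()/wt.sum(),(wt*yy).sum()/wt.sum()
        out.append((u,v))
    return np.array(out)
W=cen("pics/w1.png",[(226,75),(262,71),(333,64),(372,60)],15,70)
T=cen("pics/top0.png",[(281.6,211.8),(299,209.6),(333.8,205.4),(352.6,203)],6,110)
print(W.round(1),T.round(1))
def frame(yaw):
    return R.from_euler("z",yaw).as_matrix()@R.from_euler("y",-.52).as_matrix()
def res(p):
    A=frame(p[3]); P=np.array([p[:3]+A@[.036,y,.117] for y in p[4:8]])
    # y of origin gauge: mean of lids = 0
    return np.r_[(proj(w,P)-W).ravel(),1.5*(proj(t,P)-T).ravel(),100*np.sum(p[4:8])]
f=least_squares(res,[.66,.05,.03,.1,.08,.04,-.04,-.08])
if __name__=="__main__":
    print(f.x.round(4), f.fun.round(1))
    A=frame(f.x[3]); o=f.x[:3]
    im=cv2.imread("pics/w1.png"); x0,y0,k=180,0,3.4
    b=cv2.resize(im[0:115,180:410],None,fx=k,fy=k,interpolation=cv2.INTER_CUBIC)
    def ln(a,bb,c):
        q=(proj(w,np.array([o+A@np.array(a)/1e3,o+A@np.array(bb)/1e3]))+.5-[x0,y0])*k
        cv2.line(b,*[tuple(int(i) for i in r) for r in q],c,1)
    for y in(-108,108):
        ln((0,y,85),(80,y,85),(0,0,255)); ln((80,y,0),(80,y,85),(0,0,255)); ln((0,y,0),(80,y,0),(0,255,0))
    ln((0,-108,60),(0,108,60),(255,0,0)); ln((80,-108,14),(80,108,14),(255,0,255)); ln((80,-108,0),(80,108,0),(0,255,0)); ln((0,-108,0),(0,108,0),(0,255,0))
    for y in f.x[4:8]*1e3:
        for sy in(-18,18): ln((1,y+sy,110),(71,y+sy,110),(255,255,0)); ln((71,y+sy,110),(71,y+sy,0),(255,255,0))
    cv2.imwrite("pics/fit1.png",b)
E
python3 fit.py
```

```text
[[225.5  74.4]
 [261.   71. ]
 [332.9  63.4]
 [372.3  59.7]] [[281.2 211.4]
 [298.6 209.4]
 [333.3 205.2]
 [352.1 202.7]]
[ 0.6555  0.0427  0.0195  0.0951  0.0824  0.0417 -0.0399 -0.0842] [-0.2  1.1 -0.3  0.9 -0.4  1.2 -0.4  0.9  0.2 -1.4  0.3 -1.7  0.5 -1.8
  0.6 -1.5  0. ]
```

View pics/fit1.png

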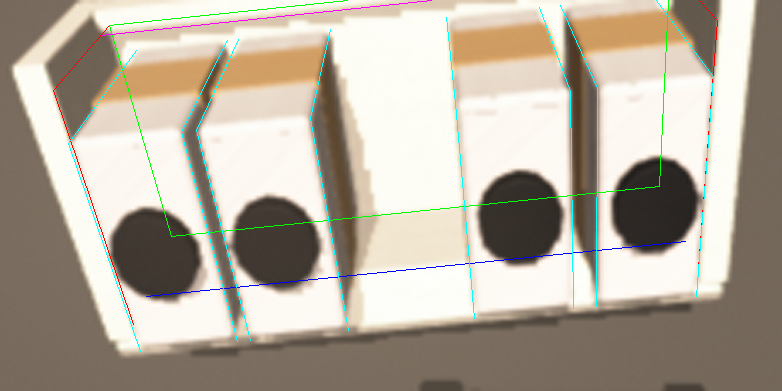

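```bash
python3 -m jog '[[1,-38,-242,72,0,0,-0.92],[1,-38,-242,72,0,0,-0.92],[1,-38,-242,72,0,0,-0.92],[1,-38,-242,72,0,0,-0.92],[1,-38,-242,72,0,0,-0.92]]'; python3 -m jog '[[1,0,0,0,0,0,-0.15],[1,0,0,0,0,0,-0.172]]'; python3 - <<'E'
from h import *
import pickle
s=status.sense(); print(s["time_s"],s["tcp_pos"],s["qd"].round(1),s["eef_rot"].round(3))
c=get_calibration("wrist"); im=read_camera("wrist"); pickle.dump(c,open("w2.pkl","wb")); cv2.imwrite("pics/w2.png",im[...,::-1])
p=proj(c,[[.47,.26,.11]])[0]; print(p)
E
```

```text
time_s: 2.15
tcp_pos: [0.4676, 0.2521, 0.2841]
eef_rot: [[0.728, 0.686, 0.0], [0.686, -0.728, -0.0], [0.0, 0.0, -1.0]]
ft_force: [-0.1, -0.7, 0.1]
finger_gap: 0.0855
time_s: 2.35
tcp_pos: [0.4679, 0.2513, 0.2839]
eef_rot: [[0.6, 0.8, -0.001], [0.8, -0.6, -0.001], [-0.001, -0.001, -1.0]]
ft_force: [0.3, -0.7, -0.2]
finger_gap: 0.0856
2.35 [0.46790059 0.25133124 0.28393705] [-2.3 -0.9 -0.6 -0.2  0.1 -4.1] [[ 0.6    0.8   -0.001]
 [ 0.8   -0.6   -0.001]
 [-0.001 -0.001 -1.   ]]
[315.11749154 173.81740048]
```

View pics/w2.png

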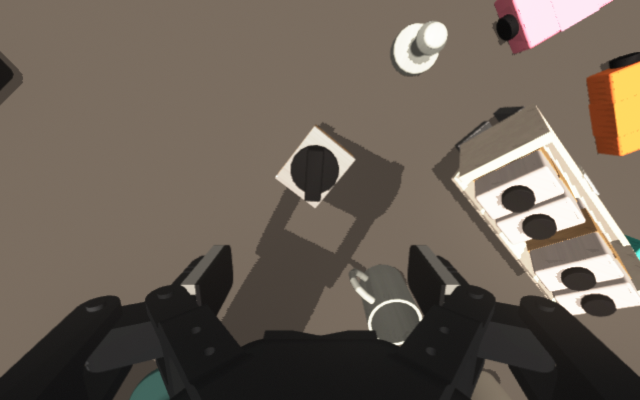

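The bar spans about (315,150) to (313,198), nearly upright in the picture. The canister top corners are near (316,126), (355,158), (316,207) and (276,174).

```bash
python3 - <<'E'
from h import *
import pickle
from scipy.optimize import least_squares
c=pickle.load(open("w2.pkl","rb"))
im=cv2.imread("pics/w2.png"); g=im.min(2); m=np.uint8(g>150)*255; m2=np.zeros_like(m); m2[115:215,265:365]=m[115:215,265:365]
pts=cv2.findNonZero(m2); h=cv2.convexHull(pts); _,tri=cv2.minEnclosingTriangle(h); a=cv2.approxPolyDP(h,4,True)[:,0]; print(a)
# fit rectangle to hull: pose x,y,yaw with size 70x56 at z .11, by rendering mask IoU-ish distance of hull points to rect boundary
hp=np.array([back(c,u,v,.11)[:2] for u,v in cv2.approxPolyDP(h,.7,True)[:,0].astype(float)])
ctr=[(u,v) for u,v in a]; print(np.array([back(c,float(u),float(v),.11)[:2] for u,v in a]).round(4))
def res(p):
    q=(hp-p[:2])@np.array([[np.cos(p[2]),-np.sin(p[2])],[np.sin(p[2]),np.cos(p[2])]])
    return np.min(np.c_[np.abs(np.abs(q[:,0])-.035),np.abs(np.abs(q[:,1])-.028)],1)
f=least_squares(res,[.47,.26,np.radians(15)]); print(f.x,np.degrees(f.x[2]),f.fun.round(4))
b=cv2.resize(im[115:215,265:365],None,fx=6,fy=6,interpolation=cv2.INTER_CUBIC)
b=np.clip(b.astype(float)*2.5,0,255).astype(np.uint8)
for z,col in((.154,(0,0,255)),):
  for yaw in(np.radians(50),np.radians(53.1),np.radians(56)):
    d=np.array([np.cos(yaw),np.sin(yaw),0])*.025; n=np.array([-d[1],d[0],0])/.025*.008; o=np.r_[f.x[:2],z]
    q=(proj(c,np.array([o+d+n,o+d-n,o-d-n,o-d+n]))+.5-[265,115])*6
    cv2.polylines(b,[q.astype(np.int32)],True,{0:(0,0,255),1:(0,255,0),2:(255,0,0)}[round((np.degrees(yaw)-50)/3)],1)
q=[]
for sx,sy in((1,1),(1,-1),(-1,-1),(-1,1)):
    C,S=np.cos(f.x[2]),np.sin(f.x[2]); q.append([f.x[0]+sx*.035*C-sy*.028*S,f.x[1]+sx*.035*S+sy*.028*C,.11])
cv2.polylines(b,[((proj(c,np.array(q))+.5-[265,115])*6).astype(np.int32)],True,(255,0,255),1)
cv2.imwrite("pics/can.png",b)
E
```

```text
[[354 159]
 [315 207]
 [275 177]
 [313 127]]
[[0.5133 0.2478]
 [0.447  0.2298]
 [0.4326 0.2835]
 [0.4982 0.301 ]]
[0.47293113 0.26532246 0.25384026] 14.543975574319388 [0.0003 0.0001 0.0001 0.0001 0.0003 0.0002 0.0002]
```

View pics/can.png

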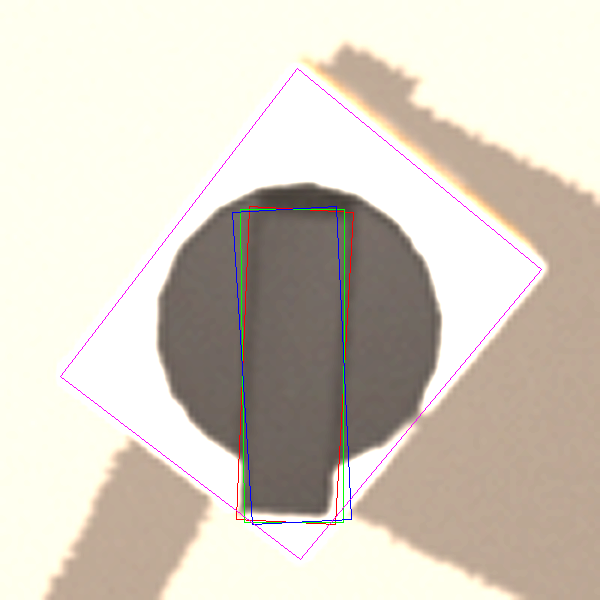

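```bash
python3 -m jog '[[0,14,-5.4,45,0,0,0],[0,14,-5.4,90,0,0,0],[-0.1,14,-5.4,130,0,0,0],[-0.1,14,-5.4,153,0,0,0],[-0.1,14,-5.4,158,0,0,0]]' 30;  python3 -m jog '[[-1,0,0,0,0,0,0],[-1,0,0,0,0,0,0],[-1,0,0,0,0,0,0],[-1,0,0,0,0,0,0],[-1,0,0,0,0,0,0]]' 30
```

```text
time_s: 2.9
tcp_pos: [0.4721, 0.2633, 0.1242]
eef_rot: [[0.609, 0.793, -0.003], [0.793, -0.609, -0.002], [-0.003, -0.001, -1.0]]
ft_force: [-0.6, -0.1, 1.0]
finger_gap: 0.0384
time_s: 3.4
tcp_pos: [0.473, 0.265, 0.1281]
eef_rot: [[0.605, 0.797, 0.002], [0.797, -0.605, 0.001], [0.002, 0.001, -1.0]]
ft_force: [-1.4, -2.2, 6.3]
finger_gap: 0.0154
```

```bash
python3 -m jog '[[-1,0,0,0,0,0,0.13],[-1,0,0,0,0,0,0.26],[-1,0,0,0,0,0,0.38],[-1,0,0,0,0,0,0.5],[-1,0,0,0,0,0,0.6]]' 40; python3 -c "
from h import *
print(status.sense()['moment'])"; python3 -m jog '[[-1,0,0,0,0,0,0.03],[-1,0,0,0,0,0,0.06],[-1,0,0,0,0,0,0.08],[-1,0,0,0,0,0,0.08]]' 40; python3 - <<'E'
from h import *
import pickle
s=status.sense(); print(s["time_s"],s["moment"],np.degrees(np.arctan2(s["eef_rot"][1,0],s["eef_rot"][0,0])))
for n in("wrist","top"):
  c=get_calibration(n); im=read_camera(n); pickle.dump(c,open(n+"3.pkl","wb")); cv2.imwrite(f"pics/{n}3.png",im[...,::-1])
E
```

```text
time_s: 3.9
tcp_pos: [0.473, 0.2652, 0.1281]
eef_rot: [[0.95, 0.312, 0.001], [0.312, -0.95, 0.001], [0.002, -0.0, -1.0]]
ft_force: [-1.5, 1.0, 7.2]
finger_gap: 0.0154
[-0.01320595  0.47678815  0.05479724]
time_s: 4.3
tcp_pos: [0.4732, 0.2652, 0.1281]
eef_rot: [[0.971, 0.239, 0.002], [0.239, -0.971, 0.001], [0.002, -0.001, -1.0]]
ft_force: [-0.3, 1.3, 5.7]
finger_gap: 0.0152
4.3 [0.18976151 0.08136701 0.01736071] 13.81291983569918
```

```bash
for i in 1 2; do python3 -m jog '[[-1,0,0,0,0,0,0.03],[-1,0,0,0,0,0,0.03]]' 60 >/dev/null; python3 -c "
from h import *
s=status.sense(); print(s['time_s'],s['moment'].round(3),s['ft_force'].round(1),np.degrees(np.arctan2(s['eef_rot'][1,0],s['eef_rot'][0,0])))"; done
```

```text
4.6 [ 0.13  -0.182 -0.023] [0.4 1.3 6.6] 12.074972673508155
4.8 [ 0.    -0.294 -0.038] [0.5 0.1 5.6] 10.354976252469209
```

```bash
python3 - <<'E'
from h import *
import pickle
c=get_calibration("wrist"); im=read_camera("wrist"); pickle.dump(c,open("w4.pkl","wb")); cv2.imwrite("pics/w4.png",im[...,::-1])
old=cv2.imread("pics/wrist3.png")
o=np.hstack([old[200:,180:460],im[200:,180:460,::-1]]); cv2.imwrite("pics/w4c.png",cv2.resize(o,None,fx=1.42,fy=1.42))
E
```

```text
(no output)
```

View pics/w4c.png

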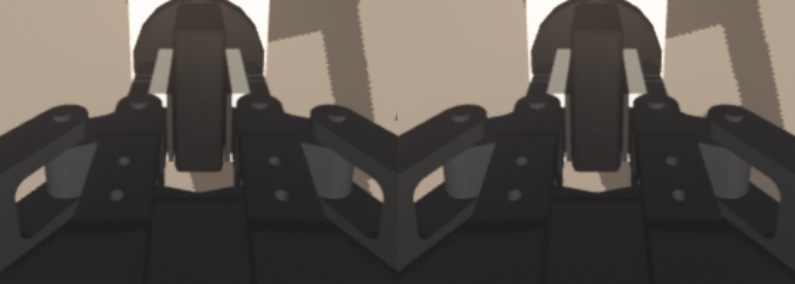

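Between the two views the canister turns with the gripper and its edges stay parallel to the bar, so the cap is at its stop. Next a numeric check of that alignment.

```bash
python3 - <<'E'
from h import *
import pickle
for n,k in(("pics/wrist3.png","wrist3.pkl"),("pics/w4.png","w4.pkl")):
    c=pickle.load(open(k,"rb")); im=cv2.imread(n).min(2).astype(int); L=[];Rr=[]
    for r in range(190,216,3):
        row=im[r]; w=np.where(row[250:400]>200)[0]+250
        if len(w)<2: continue
        L.append(back(c,w[0]-.5,r,.11)[:2]); Rr.append(back(c,w[-1]+.5,r,.11)[:2])
    for q in(L,Rr):
        q=np.array(q); v,u=np.linalg.svd(q-q.mean(0))[1:]; d=u[0]; print(n,len(q),q.mean(0).round(4),np.degrees(np.arctan(d[1]/d[0])).round(2))
s=status.sense()["eef_rot"]; print(np.degrees(np.arctan2(s[1,0],s[0,0])))
E
```

```text
pics/wrist3.png 9 [0.4882 0.2967] 14.38
pics/wrist3.png 9 [0.5018 0.2417] 13.36
pics/w4.png 9 [0.4903 0.2956] 10.62
pics/w4.png 9 [0.5006 0.24  ] 9.9
10.395021935816915
```

Cap tight: canister long side at 10.3°, bar and tool at 10.4°. Next I refine the rack fit with the second wrist view and work out the approach pose.

```bash
cat > fit2.py <<'E'
from fit import *
w2=pickle.load(open("w2.pkl","rb"))
W2=cen("pics/w2.png",[(518,199),(540,226),(578,279),(599,305)],14,70)
def res2(p,z=.117):
    A=frame(p[3]); P=np.array([p[:3]+A@[.036,y,z] for y in p[4:8]])
    return np.r_[(proj(w,P)-W).ravel(),(proj(w2,P)-W2).ravel(),1.*(proj(t,P)-T).ravel(),100*np.sum(p[4:8])]
f2=least_squares(res2,f.x); o=f2.x[:3]; A=frame(f2.x[3])
Rt=np.c_[A[:,0],-A[:,1],-A[:,2]]; ymid=(f2.x[5]+f2.x[6])/2
def tgt(x,y,z): return o+A@(np.array([x,y,z+128])/1e3)
E
python3 - <<'E'
from fit2 import *
print(W2.round(1)); print(f2.x.round(4)); print(f2.fun.round(1)); print("ymid",ymid)
for z in(170,130,0): print(z,tgt(40,ymid*1e3,z).round(4), *rel(Rt,tgt(40,ymid*1e3,z)))
E
```

```text
[[225.5  74.4]
 [261.   71. ]
 [332.9  63.4]
 [372.3  59.7]] [[281.2 211.4]
 [298.6 209.4]
 [333.3 205.2]
 [352.1 202.7]]
[[517.7 197.6]
 [538.8 225.6]
 [577.6 277.6]
 [596.8 304.1]]
[ 0.6566  0.0425  0.0201  0.0905  0.0822  0.0416 -0.0398 -0.084 ]
[-0.3 -0.3 -0.2 -0.3 -0.4  0.3 -0.5  0.2 -0.7  0.5 -0.8  0.6 -0.4  0.6
  0.1  0.3  0.2 -1.6  0.3 -1.7  0.3 -1.6  0.3 -1.3 -0. ]
ymid 0.0008924679327353933
170 [0.5436 0.0331 0.2986] [  27.7  240.8 -170.5] [-0.0244  0.5171  0.0886]
130 [0.5634 0.0349 0.2639] [  47.4  242.6 -135.8] [-0.0244  0.5171  0.0886]
0 [0.6277 0.0408 0.1511] [111.4 248.6 -22.8] [-0.0244  0.5171  0.0886]
```

```bash
python3 -m jog '[[-1,0,0,-2,0,0,0],[-1,0,0,-40,0,0,0],[-1,0,0,-85,0,0,0],[-1,5,40,-130,0,0,0],[-1,12,85,-155,0,0.1,0.04]]' 110; python3 - <<'E'
from fit2 import *
print(*rel(Rt,tgt(40,.9,165)))
E
```

```text
time_s: 5.35
tcp_pos: [0.4973, 0.193, 0.2775]
eef_rot: [[0.985, 0.143, 0.099], [0.142, -0.99, 0.016], [0.1, -0.002, -0.995]]
ft_force: [2.8, -0.1, -4.5]
finger_gap: 0.0144
[[225.5  74.4]
 [261.   71. ]
 [332.9  63.4]
 [372.3  59.7]] [[281.2 211.4]
 [298.6 209.4]
 [333.3 205.2]
 [352.1 202.7]]
[ 27.  164.9 -14.4] [-0.0183  0.4193  0.0504]
```

```bash
sed -i '/^print(W.round/d' fit.py; python3 -m jog '[[-1,27,165,-14,-0.018,0.419,0.05],[-1,27,165,-14,-0.018,0.419,0.05],[-1,27,165,-14,-0.018,0.419,0.05],[-1,27,165,-14,-0.018,0.419,0.05],[-1,27,165,-14,-0.018,0.419,0.05]]' 110; python3 - <<'E'
from fit2 import *
print(*rel(Rt,tgt(40,.9,130)))
s=status.sense(); c=get_calibration("wrist"); im=read_camera("wrist"); cv2.imwrite("pics/w5.png",im[...,::-1]); pickle.dump(c,open("w5.pkl","wb"))
im=read_camera("side"); cv2.imwrite("pics/s5.png",im[...,::-1])
a=cv2.resize(cv2.imread("pics/s5.png")[110:260,260:400],None,fx=2.6,fy=2.6,interpolation=cv2.INTER_CUBIC)
b=cv2.resize(cv2.imread("pics/w5.png")[0:260,130:510],None,fx=1.1,fy=1.5)
print(a.shape,b.shape); cv2.imwrite("pics/v5.png",np.hstack([a,b[:390]])) 
E
```

```text
time_s: 5.85
tcp_pos: [0.5446, 0.0306, 0.2916]
eef_rot: [[0.865, 0.086, 0.494], [0.074, -0.996, 0.042], [0.496, 0.0, -0.868]]
ft_force: [-0.9, 0.3, -4.4]
finger_gap: 0.0139
[ 2.8 -2.7 33.6] [ 0.0026  0.0012 -0.0041]
(390, 364, 3) (390, 418, 3)
```

View pics/v5.png

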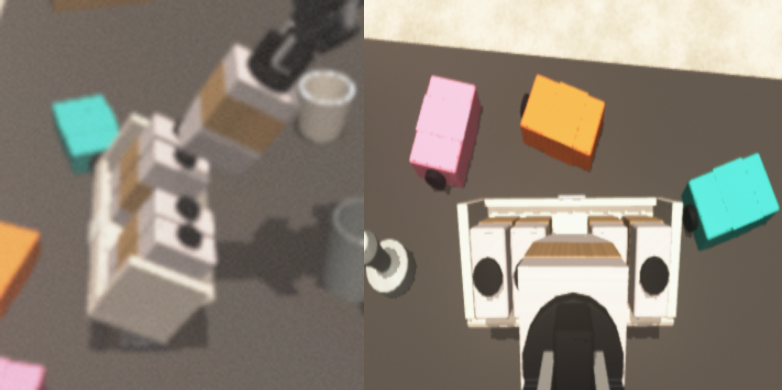

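Canister is centred over the gap (570) and square with the rack, same lean as the tins. Descending in steps and watching the force.

```bash
python3 -m jog '[[-1,2.8,-2.7,15,0.0026,0.0012,-0.004],[-1,2.8,-2.7,34,0.0026,0.0012,-0.004],[-1,2.8,-2.7,49,0.0026,0.0012,-0.004],[-1,2.8,-2.7,61,0.0026,0.0012,-0.004],[-1,2.8,-2.7,69,0.0026,0.0012,-0.004]]' 110; cat > st.py <<'E'
from fit2 import *
s=status.sense(); q=A.T@(s["tcp_pos"]-o)*1e3-[0,0,128]
print(s["time_s"],"foot x,y,z",q.round(1),"force rack axes",(A.T@s["ft_force"]).round(1),"err rot",rel(Rt,s["tcp_pos"])[1],"mom",(A.T@s["moment"]).round(2))
E
python3 st.py
```

```text
time_s: 6.45
tcp_pos: [0.5817, 0.0397, 0.2315]
eef_rot: [[0.865, 0.095, 0.493], [0.082, -0.996, 0.047], [0.496, -0.0, -0.869]]
ft_force: [-0.5, -1.0, -4.0]
finger_gap: 0.0141
6.45 foot x,y,z [40.1  3.9 92.7] force rack axes [-2.5 -1.  -3.2] err rot [-0.0025  0.0016  0.0035] mom [-0.15  0.75  0.01]
```

```bash
python3 -m jog '[[-1,0,3,0,0,0,0.003],[-1,0,3,6,0,0,0.003],[-1,0,3,12,0,0,0.003],[-1,0,3,18,0,0,0.003],[-1,0,3,22,0,0,0.003]]' 110 >/dev/null;python3 st.py;  python3 -m jog '[[-1,0,0,6,0,0,0],[-1,0,0,12,0,0,0],[-1,0,0,18,0,0,0],[-1,0,0,24,0,0,0]]' 110 >/dev/null;python3 st.py
```

```text
6.95 foot x,y,z [40.5  0.3 71.9] force rack axes [-2.7 -1.1 -3.4] err rot [-0.0019 -0.0001 -0.0003] mom [-0.26  0.78  0.06]
7.35 foot x,y,z [40.6  0.5 47.8] force rack axes [-2.5 -1.6 -2.1] err rot [-0.002  -0.0002 -0.0002] mom [-0.25  0.78  0.02]
```

```bash
python3 -m jog '[[-1,0,0,6,0,0,0],[-1,0,0,12,0,0,0],[-1,0,0,18,0,0,0],[-1,0,0,24,0,0,0],[-1,0,0,30,0,0,0]]' 110 >/dev/null;python3 st.py; python3 - <<'E'
from fit2 import *
c=get_calibration("wrist"); im=read_camera("wrist"); cv2.imwrite("pics/w6.png",im[...,::-1]); im=read_camera("side"); cv2.imwrite("pics/s6.png",im[...,::-1])
a=cv2.resize(cv2.imread("pics/s6.png")[120:250,270:380],None,fx=3,fy=3,interpolation=cv2.INTER_CUBIC)
b=cv2.resize(cv2.imread("pics/w6.png")[0:300,110:530],None,fx=1.1,fy=1.3)
cv2.imwrite("pics/v6.png",np.hstack([a,b])) if a.shape[0]==b.shape[0] else print(a.shape,b.shape)
E
```

```text
7.85 foot x,y,z [40.7  0.5 18. ] force rack axes [-2.2 -1.9  0.5] err rot [-0.0019 -0.0004 -0.0002] mom [-0.46  0.77  0.05]
```

View pics/v6.png

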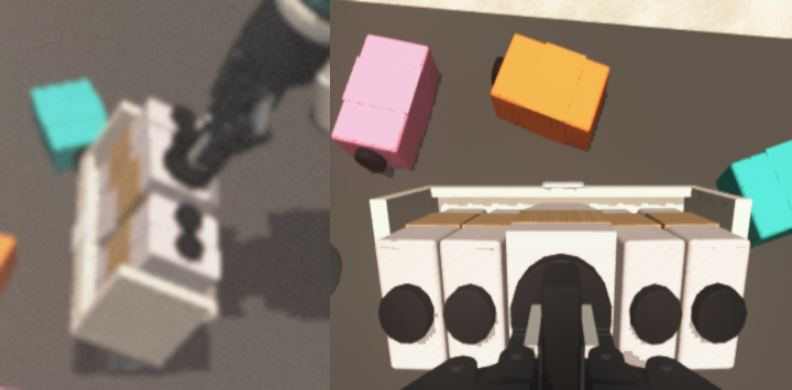

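The tins have spread and stand upright either side, with nothing lifted. Continuing to the floor.

```bash
python3 -m jog '[[-1,0,0,5,0,0,0],[-1,0,0,10,0,0,0],[-1,0,0,13,0,0,0]]' 110 >/dev/null;python3 st.py; python3 -m jog '[[-1,0,0,2,0,0,0],[-1,0,0,4,0,0,0]]' >/dev/null;python3 st.py
```

```text
8.25 foot x,y,z [40.6  0.8  4.9] force rack axes [-2.4  0.4 -0.6] err rot [-0.0024 -0.0001 -0.0004] mom [0.12 0.75 0.03]
8.45 foot x,y,z [41.6  0.8  2.9] force rack axes [-18.    2.5  54.6] err rot [-0.0023 -0.001  -0.0001] mom [0.49 3.73 0.06]
```

```bash
python3 -m jog '[[-1,-1,0,-2,0,0,0],[-1,-2,0,-2,0,0,0]]' >/dev/null;python3 st.py; python3 -m jog '[[-1,-1,0,0,0,0,0],[-1,-2,0,0,0,0,0]]' >/dev/null;python3 st.py
```

```text
8.65 foot x,y,z [38.9  0.7  3.6] force rack axes [-0.6  0.1 -2.3] err rot [-0.0021 -0.0009 -0.0002] mom [0.16 0.3  0.09]
8.85 foot x,y,z [36.6  0.6  3.2] force rack axes [ 0.2  1.  -3.2] err rot [-0.0021 -0.0005 -0.0003] mom [0.19 0.09 0.05]
```

```bash
python3 -m jog '[[-1,-1,0,0,0,0,0],[-1,-1,0,0,0,0,0]]' >/dev/null;python3 st.py; python3 -m jog '[[-1,-1,0,0,0,0,0],[-1,-1,0,0.5,0,0,0]]' >/dev/null;python3 st.py
```

```text
9.05 foot x,y,z [35.5  0.6  3.2] force rack axes [-0.5  1.5 -3.6] err rot [-0.0021 -0.     -0.0003] mom [0.28 0.16 0.15]
9.25 foot x,y,z [34.6  0.6  3. ] force rack axes [-4.5  0.9  9.6] err rot [-0.0021 -0.0001 -0.0002] mom [0.36 0.96 0.09]
```

```bash
python3 -m jog '[[-1,-1,0,0,0,0,0],[-1,-2,0,-0.5,0,0,0]]' >/dev/null;python3 st.py; python3 -m jog '[[-1,-1,0,0,0,0,0],[-1,-1,0,0,0,0,0]]' >/dev/null;python3 st.py
```

```text
9.45 foot x,y,z [33.   0.6  3.5] force rack axes [ 3.5  1.2 -6.1] err rot [-0.002  -0.0011 -0.0002] mom [ 0.22 -0.8   0.08]
9.65 foot x,y,z [32.5  0.6  3.7] force rack axes [ 4.8  0.6 -5.8] err rot [-0.002  -0.0025 -0.0002] mom [ 0.31 -1.2   0.11]
```

```bash
python3 -m jog '[[-0.5,0.5,0,0,0,0,0],[-0.4,0.5,0,0,0,0,0],[-0.3,0.5,0,0,0,0,0]]' 30 >/dev/null;python3 st.py; python3 -m jog '[[-0.3,0,0,-15,0,0,0],[-0.3,0,0,-40,0,0,0],[-0.3,0,0,-60,0,0,0],[-0.3,0,0,-80,0,0,0],[-0.3,0,0,-80,0,0,0]]'; python3 - <<'E'
from fit2 import *
c=get_calibration("wrist"); im=read_camera("wrist"); cv2.imwrite("pics/w7.png",im[...,::-1]); pickle.dump(c,open("w7.pkl","wb")); im=read_camera("side"); cv2.imwrite("pics/s7.png",im[...,::-1])
a=cv2.resize(cv2.imread("pics/s7.png")[130:250,280:365],None,fx=3.25,fy=3.25,interpolation=cv2.INTER_CUBIC)
b=cv2.resize(cv2.imread("pics/w7.png")[60:320,150:500],None,fx=1.5,fy=1.5)
cv2.imwrite("pics/v7.png",np.hstack([a,b])[:,:800])
E
```

```text
9.95 foot x,y,z [32.1  0.5  3.4] force rack axes [ 0.1 -1.1 -0.4] err rot [-0.0019 -0.0002 -0.0002] mom [-0.01  0.26  0.  ]
time_s: 10.45
tcp_pos: [0.5795, 0.0358, 0.2236]
eef_rot: [[0.862, 0.091, 0.499], [0.078, -0.996, 0.047], [0.501, -0.001, -0.865]]
ft_force: [0.3, -0.2, 0.3]
finger_gap: 0.0296
```

View pics/v7.png

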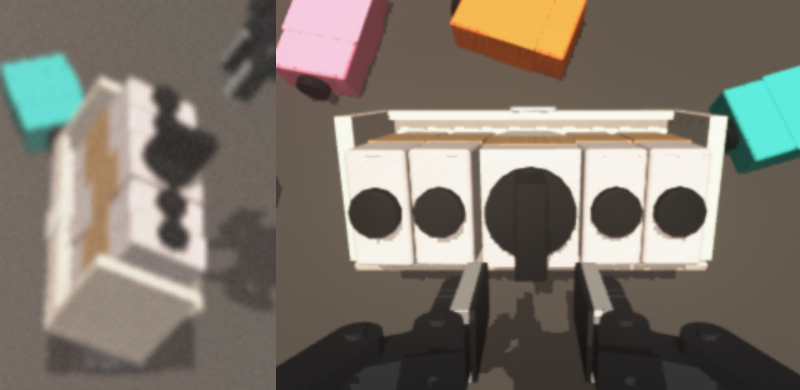

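All five tops look flush and square with the row, and the bar lies along the canister's long side. Checking flushness numerically, along with the bystanders.

```bash
python3 - <<'E'
from fit2 import *
from scipy.ndimage import gaussian_filter1d
im=cv2.imread("pics/w7.png",0).astype(float); c=pickle.load(open("w7.pkl","rb"))
def edge(u,a,b):
    p=im[a:b,u-3:u+4].mean(1); g=gaussian_filter1d(p,.8,order=1); i=np.argmax(abs(g)); return a+i,round(g[i],1)
for u in(205,216,228,250,259,268,295,303,336,345,370,376,383,410,419,428): print(u,edge(u,150,170),edge(u,225,242))
ca=(proj(c,np.array([o+A@np.array([x,y,110])/1e3 for y in(-62,0.,62) for x in(-2,68)]))); print("model (x 1..71 shifted -3) rows",ca.round(1))
im=read_camera("top"); cv2.imwrite("pics/top7.png",im[...,::-1])
a=cv2.imread("pics/top0.png",0).astype(int); b=cv2.imread("pics/top7.png",0).astype(int)
for n,u,v in(("jug",318,292),("cup",434,278),("tamper",214,206)): print(n,np.abs(a-b)[v-20:v+20,u-20:u+20].mean().round(2))
E
```

```text
205 (np.int64(159), np.float64(28.9)) (np.int64(239), np.float64(-33.8))
216 (np.int64(153), np.float64(29.1)) (np.int64(240), np.float64(-39.7))
228 (np.int64(159), np.float64(26.3)) (np.int64(236), np.float64(-36.3))
250 (np.int64(159), np.float64(27.8)) (np.int64(240), np.float64(-29.9))
259 (np.int64(159), np.float64(27.6)) (np.int64(240), np.float64(-30.5))
268 (np.int64(159), np.float64(28.4)) (np.int64(236), np.float64(-32.0))
295 (np.int64(159), np.float64(29.4)) (np.int64(239), np.float64(-46.7))
303 (np.int64(159), np.float64(29.3)) (np.int64(227), np.float64(46.0))
336 (np.int64(159), np.float64(28.3)) (np.int64(238), np.float64(-45.7))
345 (np.int64(159), np.float64(27.2)) (np.int64(238), np.float64(-45.6))
370 (np.int64(159), np.float64(26.9)) (np.int64(235), np.float64(-30.7))
376 (np.int64(159), np.float64(26.8)) (np.int64(240), np.float64(-32.8))
383 (np.int64(153), np.float64(27.1)) (np.int64(240), np.float64(-33.0))
410 (np.int64(159), np.float64(26.1)) (np.int64(235), np.float64(-33.3))
419 (np.int64(159), np.float64(26.0)) (np.int64(235), np.float64(-32.8))
428 (np.int64(158), np.float64(27.7)) (np.int64(240), np.float64(-40.2))
model (x 1..71 shifted -3) rows [[387.5 238.7]
 [392.5 161.6]
 [319.1 238.6]
 [319.1 161.5]
 [250.7 238.5]
 [245.7 161.4]]
jug 44.84
cup 1.74
tamper 1.91
```

```bash
python3 -m jog '[[0,0,0,-45,0,0,0],[0,0,0,-90,0,0,0],[0,0,-100,-120,0,0,0],[0,0,-140,-120,0,0,0],[0,0,-140,-120,0,0,0]]'; python3 - <<'E'
from h import *
im=read_camera("side"); cv2.imwrite("pics/s8.png",im[...,::-1]); im=read_camera("top"); cv2.imwrite("pics/t8.png",im[...,::-1])
a=cv2.imread("pics/s8.png")[110:260,270:420]; b=cv2.imread("pics/side0.png")[110:260,270:420]
t=cv2.imread("pics/t8.png")[150:330,250:370]
o=np.hstack([cv2.resize(a,(300,390)),cv2.resize(t,(260,390)),cv2.resize(b,(230,390))]); cv2.imwrite("pics/v8.png",o)
E
```

```text
time_s: 11.1
tcp_pos: [0.5071, 0.1711, 0.3239]
eef_rot: [[0.864, 0.09, 0.495], [0.077, -0.996, 0.047], [0.497, -0.002, -0.868]]
ft_force: [1.6, -0.8, -0.3]
finger_gap: 0.0427
```

View pics/v8.png

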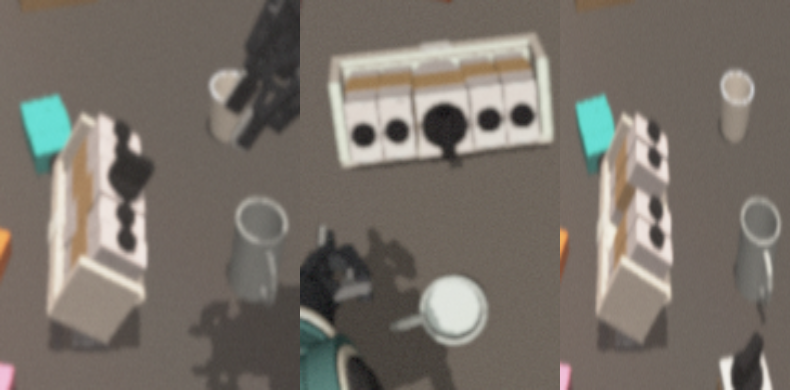

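All five stand in line, flush and settled. The jug and cup have not moved, and the robot is clear.

```bash
python3 -c "
from h import *
print(status.sense()['qd'].round(1)); print(order.finish_job())"
```

```text
[-5.8 -0.3  1.2  1.9 -0.4 -6.4]
the job is handed in; nothing more can be done
None
```

The cap is tight and the canister is standing in the rack, and I handed the job in at about 11 s of the 45 s allowed.

- **Cap:** I turned it about 0.68 rad clockwise until the canister began to turn with it. In the wrist view the long side then read 10.3° and the bar 10.4°. The wrist moment readings were too noisy to confirm the stop, so this rests on the picture.
- **Canister:** I tilted it to the rack's lean and pushed it foot first into the middle gap. I drew it back against the robot-side wall and let go. The highest floor contact reading was about 57 N.
- **Last checks:** The far top edges of all five read the same picture row at most points, so the tops are flush to about 1 mm. Every tin is upright and square in the row.
- **Other objects:** The cup and tamper look unchanged in the top view. The pixel check on the jug was spoiled because the arm covered it, but the final pictures show it where it was.
- **Disagreements:** The floor and wall were met about 3 mm off the camera fit of the rack. I went by contact force there and did not press the canister again after letting go. The arm was still settling at about 6°/s at handing in, clear of everything.

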